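# Tip the used capsules into the recycling caddy

## Robot

A 6-joint arm with a two-finger parallel gripper is mounted at the origin on the work surface. World frame = base frame: x ahead of the robot, y to its left, z up, the work surface at z = 0. Lengths are in m, angles in rad, forces in N, time in s.
With the tool pointing down it reaches from about 0.35 to 0.775 m from the base axis. Payload 7.3 kg.
Tool frame: the origin (TCP) lies on the centre line of the jaws, within the pads' length; the fingertips stand tip_reach ahead of it and the grasp point (between the pads) lies 6 mm ahead of it (tip_reach is the distance from the TCP to the fingertips, in m); x points along the fingers, y is the direction in which the jaws open and shut, and the axes are right-handed (so a half turn about x gives the same grasp; the last joint's range is limited). The gripper opens to 92 mm and grips with 3 to 60 N. Pads are 19 mm wide; open, the fingers measure 130 mm over their backs; the gripper's body (75 mm by 190 mm) begins 47 mm behind the grasp point.
Start: joints at [1.028, 0.342, 1.524, -0, 1.275, -0.146], TCP at [0.203, 0.484, 0.221] pointing down, gripper open.
Joint ranges: [-2.53, 2.53], [-0.77, 2.02], [0.04, 2.7], [-1, 4.14], [0.28, 2.66], [-3.11, 3.11]. Speed limits (rad/s): [2.57, 2.57, 3.14, 3.14, 3.14, 3.14].

## Interface

Orientations are given as [roll, pitch, yaw] about the fixed x, y, z axes, in that order (R = Rz(yaw) Ry(pitch) Rx(roll)).
In Python, from cell import observe, read_camera, get_calibration, hand_in, tip_reach gives the robot as it stands. The module is installed in compiled form; this text tells all that it offers.
- The arm moves only by the shell command python3 -m crank 'ROWS' [FORCE]. ROWS is JSON, a list of rows, each an object of numbers: "fingers": the opening, from -1 (shut) to 1 (fully open); "tx", "ty", "tz": the shift along the tool's x, y, z in units of 40 mm (1.0 is 40 mm); "roll": the turn about the tool's x in units of 10 degrees (1.0 is 10 degrees). In form: [{"fingers": .., "tx": .., "ty": .., "tz": .., "roll": ..}, ...]. A call has exactly 8 rows; each row is the pose to reach, as a shift and turn from the pose commanded when the call began, along the tool's axes at that moment; what a row does not reach only later rows make up. A row lasts 1/8 s, in which the tool goes at most 62.5 mm and 10.7 degrees, less where a joint would pass 70% of its speed; a pose out of reach is approached as far as the arm can. A call with a gripper value outside its range is refused whole. The fingers move at their own pace and stop on an object; FORCE is the grip in N (left out, the last holds). Time passes only in rows, so rows that repeat a pose let the fingers close, or fill a call up. It gives the time, the measured TCP pose, the force and the opening at its end, in the units of the state.
- observe(): the state, without advancing time (a new reading comes with each control period).
- read_camera(name): name is "side" or "top" or "wrist"; returns (picture, depth): 384x512x3 uint8, red, green, blue; 384x512 float32, m along the optical axis (not along the pixel's ray), 0 where there is no reading.
- get_calibration(name): a dict with "vertical_fov" (degrees; the focal length in pixels is half the picture's height over the tangent of half this angle, whatever the lens; pixels are square), "cx", "cy" (the principal point, pixels), "dist_coeffs" ([k1, k2, p1, p2, k3] as OpenCV has them; the pictures are not rectified), "pose" (4x4, takes a point from camera to world coordinates); the wrist camera has in their place "T_tool_cam" (4x4, takes a point from camera to tool coordinates, whose origin is the TCP and whose axes are the tool frame's). Camera axes: x right, y down, z forward; pixel columns grow to the right and rows downward; lengths in m; the calibration is good to about 2 mm. A picture is of the moment at which its call begins: read the wrist's pose just before it. get_calibration takes no time and is no camera call.
- hand_in(): hands the job in, once; it reports no verdict.
The state is a dict: "time": time; "qpos": joint angles; "qvel": joint speeds; "joint_efforts": joint torques, N m; "tool_pos": TCP position; "tool_rot": TCP orientation; "contact_force": force on the tool from outside, world axes, zero at the start; "torque": the same for the moment, N m; "opening": finger opening in m.
Only numpy, scipy, OpenCV 4.12 (cv2) and the standard library are available. Lean on these libraries where they do the work, as an engineer would, in place of code of your own. Each camera call takes 0.05 s, during which the arm holds its last target. There are 200 camera calls.

## Task

Stand the white caddy on the table under the open end of the tipping tray and let go of it, then push that end of the tray down so that all four used capsules slide out into the caddy. Afterwards push the tray's back edge down until the tray is level again on its rest. Do not pick capsules by hand, let none fall beside the caddy, and leave the mug, the cup and the jar alone.

Things in the scene. Friction and masses are not known exactly. Their poses are not given: they have to be found in the camera images.
- stand: The fixed dark steel stand of the tipping tray. Origin on the table, below the middle of the hinge; its y axis is level and points along the tray from the open end to the closed back end (the open end is at -y of the stand), its x axis lies along the hinge. Base plate x -95 to 95, y -50 to 130, 10 high; two uprights 10 thick at x = +-72, 36 wide in y, up to 195 high; a rest post under the tray at y 115.
- tray (a joint): Tilt of the tray on its hinge: 0 is level on the rest (its start), it grows as the open end goes down, 0.55 rad is the end stop. The stiff hinge stays where it is left (0.3 Nm, so about 2.5 to 4 N at an end), with a little damping. The capsules (friction about 0.2 to 0.3 on the tray) begin to slide at 0.2 to 0.3 rad.
- hinge (a point): Middle of the tray's hinge axis, 180 above the table. The steel tray is 120 wide and 280 long (y -140 to 140 of the stand when level), its floor's upper face 11 below the hinge axis, its side walls and back wall 4 thick with their tops 25 above the axis; the end at -y has no wall.
- ear_near (a point): Centre of the top face of the black push ear, 40 x 40 and 5 thick, that sticks out sideways of the tray's side wall beside its open end, on the stand's -x side; it moves with the tray. Level with the walls' tops: 82 (x) and 122 (y, towards the open end) from the hinge's middle and 25 above it when level. Beneath it is free space.
- ear_far (a point): The like ear on the stand's +x side. Pushing down either ear tips the open end down; at the end stop this point is 64 lower than when the tray is level.
- back_edge (a point): Middle of the top face of the black push ledge, 120 wide and 30 deep, 5 thick, that sticks out along the tray's back edge, 156 behind the hinge and 25 above it when level; it moves with the tray. Pushing it down brings the tray back to level.
- drop (a point): Point on the table, 180 from below the hinge towards the open end (stand's -y), where the caddy's middle should stand (within 60; with the caddy parallel to the tray and centred, the capsules land well inside). The tipped tray's lip stands about 94 above the table there, above the caddy's rim but lower than the top of the caddy's grip plate, which must be on the side away from the tray.
- caddy: Loose white open-topped plastic caddy, 142 (x) x 168 (y) x 60 high, walls and floor 4 thick, about 250 g. Origin at the centre of its underside, z up; its grip plate is at the -y end.
- caddy_mid (a point): Middle of the caddy, 30 above its underside.
- caddy_grip (a point): Point to grasp the caddy: in its upright grip plate, 46 wide (x), 12 thick (y), in the middle of the -y end wall, 78 from the caddy's middle. The plate's top is 100 above the caddy's underside and 40 above its rim; this point is 17 below the plate's top. Grip it across its thickness from above.
- capsule0_mid (a point): One of four equal used coffee capsules, plain aluminium: a blunt cone 28 high, 37 across its flange and 24 near its closed top, about 14 g, standing flange down on the tray's back half. This point is its centre.
- capsule1_mid (a point): One of four equal used coffee capsules, plain aluminium: a blunt cone 28 high, 37 across its flange and 24 near its closed top, about 14 g, standing flange down on the tray's back half. This point is its centre.
- capsule2_mid (a point): One of four equal used coffee capsules, plain aluminium: a blunt cone 28 high, 37 across its flange and 24 near its closed top, about 14 g, standing flange down on the tray's back half. This point is its centre.
- capsule3_mid (a point): One of four equal used coffee capsules, plain aluminium: a blunt cone 28 high, 37 across its flange and 24 near its closed top, about 14 g, standing flange down on the tray's back half. This point is its centre.
- mug_mid (a point): Bystander, to be left where it is. This point is its centre. Blue mug, 84 across, 95 high, with handle.
- cup_mid (a point): Bystander, to be left where it is. This point is its centre. Small white cup, 64 across, 55 high, with handle.
- jar_mid (a point): Bystander, to be left where it is. This point is its centre. Glass jar with steel lid, 72 across, 110 high.
Mind the look-alikes: they are no part of the job. Leave any purple look-alike of the part that bears capsule0_mid alone. What is shaped like the caddy but orange is not meant.

How it is judged:
On the way, in this order (a step that is already met when the one before it is completed fails the run):
1. the caddy stands upright on the table under the tray's open end (its middle within 60 mm of the drop point), let go of, the tray not yet tipped (horizontal distance between caddy_mid and drop below 0.06 m and angle between caddy's own z axis and vertical below 0.05 rad and height (world z) of caddy below 0.006 m and value of joint tray below 0.12 rad and contact force between caddy and the fingers below 0.1 N and linear speed of caddy below 0.02 m/s), for 0.2 s.
2. the tray is tipped by 0.18 rad or more, the caddy still beneath it (horizontal distance between caddy_mid and drop below 0.06 m and angle between caddy's own z axis and vertical below 0.05 rad and height (world z) of caddy below 0.006 m and value of joint tray above 0.18 rad), for 0.2 s.
At the end, for the whole second after the job is handed in: All four capsules lie at rest inside the caddy (below its rim), the caddy stands upright at rest on the table with its middle within 60 mm of the drop point, and the tray is level again (within 0.06 rad) (x of capsule0_mid in the frame of caddy between -0.066 and 0.066 m and y of capsule0_mid in the frame of caddy between -0.08 and 0.08 m and z of capsule0_mid in the frame of caddy between 0.003 and 0.058 m and x of capsule1_mid in the frame of caddy between -0.066 and 0.066 m and y of capsule1_mid in the frame of caddy between -0.08 and 0.08 m and z of capsule1_mid in the frame of caddy between 0.003 and 0.058 m and x of capsule2_mid in the frame of caddy between -0.066 and 0.066 m and y of capsule2_mid in the frame of caddy between -0.08 and 0.08 m and z of capsule2_mid in the frame of caddy between 0.003 and 0.058 m and x of capsule3_mid in the frame of caddy between -0.066 and 0.066 m and y of capsule3_mid in the frame of caddy between -0.08 and 0.08 m and z of capsule3_mid in the frame of caddy between 0.003 and 0.058 m and horizontal distance between caddy_mid and drop below 0.06 m and angle between caddy's own z axis and vertical below 0.05 rad and height (world z) of caddy below 0.006 m and value of joint tray below 0.06 rad and linear speed of caddy below 0.02 m/s and linear speed of each of capsule0, capsule1, capsule2, capsule3 below 0.03 m/s); the robot touches nothing.
It fails at once if a capsule falls beside the caddy ((height (world z) of capsule0_mid below 0.055 m and not (x of capsule0_mid in the frame of caddy between -0.066 and 0.066 m and y of capsule0_mid in the frame of caddy between -0.08 and 0.08 m and z of capsule0_mid in the frame of caddy between 0.003 and 0.058 m)) or (height (world z) of capsule1_mid below 0.055 m and not (x of capsule1_mid in the frame of caddy between -0.066 and 0.066 m and y of capsule1_mid in the frame of caddy between -0.08 and 0.08 m and z of capsule1_mid in the frame of caddy between 0.003 and 0.058 m)) or (height (world z) of capsule2_mid below 0.055 m and not (x of capsule2_mid in the frame of caddy between -0.066 and 0.066 m and y of capsule2_mid in the frame of caddy between -0.08 and 0.08 m and z of capsule2_mid in the frame of caddy between 0.003 and 0.058 m)) or (height (world z) of capsule3_mid below 0.055 m and not (x of capsule3_mid in the frame of caddy between -0.066 and 0.066 m and y of capsule3_mid in the frame of caddy between -0.08 and 0.08 m and z of capsule3_mid in the frame of caddy between 0.003 and 0.058 m))).
It fails at once if a capsule is held or pushed with the fingers (contact force between any of capsule0, capsule1, capsule2, capsule3 and the fingers above 0.5 N).
It fails at once if the mug, cup or jar is moved by more than 30 mm (distance of any of mug_mid, cup_mid, jar_mid from where it was at the start of the episode above 0.03 m).
It also fails if it takes over 67 s, if anything falls off the work surface, if the arm or the gripper's body presses on something with over 40 N, if the wrist force passes 120 N, or if a joint passes its speed limit or range.

## Working session

There is one attempt and no reset: what is moved stays moved. The work goes in short steps, Python scripts to look and compute and a shell command to move; the robot and the scene stay as the last step left them, time stands still between calls to the robot, and variables do not carry over. Pictures are saved under pics/ and viewed, about 8 in all and at most 12, crops included, and the job is handed in when it is done.

```bash
mkdir -p pics
cat > h.py <<'E'
import numpy as np, cv2
from cell import *
from scipy.spatial.transform import Rotation as Ro
def cam(name):
    s=observe(); p,d=read_camera(name); c=get_calibration(name)
    f=p.shape[0]/2/np.tan(np.radians(c["vertical_fov"])/2)
    K=np.array([[f,0,c["cx"]],[0,f,c["cy"]],[0,0,1]])
    if "pose" in c: T=np.array(c["pose"])
    else:
        W=np.eye(4); W[:3,:3]=Ro.from_euler("xyz",s["tool_rot"]).as_matrix(); W[:3,3]=s["tool_pos"]; T=W@np.array(c["T_tool_cam"])
    return p,d,K,np.array(c["dist_coeffs"],float),T
def cloud(d,K,D,T):
    h,w=d.shape; u,v=np.meshgrid(np.arange(w),np.arange(h))
    n=cv2.undistortPoints(np.stack([u,v],-1).reshape(-1,1,2).astype(np.float32),K,D).reshape(h,w,2)
    P=np.dstack([n,np.ones((h,w))])*d[...,None]
    return P@T[:3,:3].T+T[:3,3]
E
python3 - <<'E'
from h import *
for n in ("top","side"):
    p,d,K,D,T=cam(n); np.savez(n,p=p,d=d,K=K,D=D,T=T); cv2.imwrite(f"pics/{n}.png",p[...,::-1])
    print(n,T.round(3).tolist(),K[0,0])
s=observe();print(s,tip_reach)
E
```

```text
top [[-0.03, -0.99, 0.139, 0.304], [-1.0, 0.03, 0.001, 0.001], [-0.006, -0.139, -0.99, 1.31], [0.0, 0.0, 0.0, 1.0]] 401.9438975341958
side [[-0.948, -0.181, 0.262, 0.148], [-0.318, 0.497, -0.808, 0.907], [0.016, -0.849, -0.528, 0.753], [0.0, 0.0, 0.0, 1.0]] 457.97293602212955
{'time': 0.1, 'qpos': array([ 1.02798181e+00,  3.42636519e-01,  1.52489234e+00, -6.79401667e-06,
        1.27537559e+00, -1.46013564e-01]), 'qvel': array([ 0.00038953, -0.00128254, -0.00276439, -0.0001737 ,  0.00071001,
       -0.00017051]), 'joint_efforts': array([ 7.60205112e-04, -4.32005632e+01, -2.44692260e+01,  7.18242559e-02,
        5.25987719e-02, -7.71590885e-05]), 'tool_pos': array([0.20270173, 0.48391035, 0.22003321]), 'tool_rot': array([-1.7118571 ,  1.56948451, -2.10865608]), 'contact_force': array([-0.16549434,  1.35023436,  0.0322887 ]), 'torque': array([-0.02206627,  0.03233053, -0.02846368]), 'opening': 0.09129609477453333} 0.025
```

View pics/top.png

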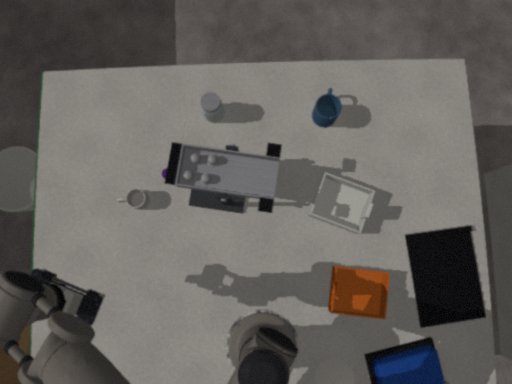

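View pics/side.png

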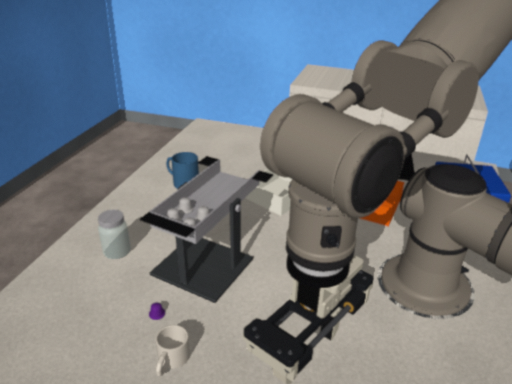

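The top view shows the tray with its open end at right (~280,178), ears at (273,150) and (265,205), and the ledge at (173,163). The white caddy is at (343,203). The jar (212,107), mug (326,110) and cup (137,198) stand clear. In the side view the capsules are at (190,212), with a purple look-alike at (157,311). Next I measure.

Run:
```python
from h import *
z=np.load("top.npz"); p,d=z["p"].astype(int),z["d"]; P=cloud(d,z["K"],z["D"],z["T"])
u,v=np.meshgrid(np.arange(512),np.arange(384))
def box(a,b,c,e): return (u>=a)&(u<=b)&(v>=c)&(v<=e)
# ears/ledge: dark & high
for n,b in dict(earF=(258,288,138,162),earN=(254,278,194,218),ledge=(158,186,138,188)).items():
    m=box(*b)&(p.max(-1)<45)&(P[...,2]>.18)&(P[...,2]<.225)
    q=P[m]; r=cv2.minAreaRect((q[:,:2]*1000).astype(np.float32)); print(n,m.sum(),q.mean(0).round(4),np.round(r[0],1),np.round(r[1],1),r[2])
m=box(150,300,130,220)&(P[...,2]>.15)&(P[...,2]<.23)
r=cv2.minAreaRect((P[m][:,:2]*1000).astype(np.float32)); print("tray",r)
# caddy
b=box(300,385,160,240)
for lo,hi in((.04,.13),(.045,.068),(.085,.12)):
    m=b&(P[...,2]>lo)&(P[...,2]<hi); q=P[m]
    if len(q)>3: print("caddy",lo,len(q),q.mean(0).round(4),cv2.minAreaRect((q[:,:2]*1000).astype(np.float32)))
m=b&(P[...,2]>.07); print(np.c_[u[m],v[m],P[m].round(3)][::6])
for n,b in dict(jar=(195,228,88,128),mug=(305,345,85,132),cup=(115,152,185,212)).items():
    m=box(*b)&(P[...,2]>.035); print(n,P[m].min(0).round(3),P[m].max(0).round(3))
img=cv2.resize(p[130:250,155:395].astype(np.uint8)[...,::-1],None,fx=3,fy=3,interpolation=cv2.INTER_CUBIC); cv2.imwrite("pics/c.png",img)
```

```text
earF 137 [ 0.5793 -0.0495  0.2053] [579.6 -49.6] [33.4 34. ] 78.90636444091797
earN 160 [ 0.4254 -0.0217  0.2056] [425.2 -21.7] [35.9 35.2] 77.34963989257812
ledge 355 [0.5496 0.2349 0.2052] [550.1 235.5] [ 27.4 114.7] 80.22030639648438
tray ((526.6455688476562, 96.77523803710938), (311.727294921875, 195.7952423095703), 79.76020050048828)
caddy 0.04 514 [ 0.4367 -0.2831  0.063 ] ((441.23138427734375, -265.8131103515625), (170.58648681640625, 143.93515014648438), 67.42149353027344)
caddy 0.045 377 [ 0.4423 -0.2702  0.0572] ((441.2326354980469, -265.7484130859375), (170.5788116455078, 143.92930603027344), 67.3670883178711)
caddy 0.085 78 [ 0.4102 -0.3367  0.0986] ((410.9377136230469, -337.9591369628906), (13.215689659118652, 46.03446578979492), 68.0835952758789)
[[ 3.39e+02  1.62e+02  3.04e-01  1.00e-03  1.31e+00]
 [ 3.45e+02  1.90e+02  3.04e-01  1.00e-03  1.31e+00]
 [ 3.71e+02  2.02e+02  3.04e-01  1.00e-03  1.31e+00]
 [ 3.21e+02  2.04e+02  3.04e-01  1.00e-03  1.31e+00]
 [ 3.71e+02  2.04e+02  4.28e-01 -3.45e-01  1.01e-01]
 [ 3.70e+02  2.05e+02  4.25e-01 -3.41e-01  1.03e-01]
 [ 3.70e+02
[... 228 characters left out ...]
e-01 -3.33e-01  7.30e-02]
 [ 3.71e+02  2.10e+02  4.10e-01 -3.43e-01  1.03e-01]
 [ 3.69e+02  2.11e+02  4.07e-01 -3.37e-01  1.03e-01]
 [ 3.67e+02  2.12e+02  4.04e-01 -3.31e-01  1.00e-01]
 [ 3.66e+02  2.13e+02  4.01e-01 -3.28e-01  1.00e-01]
 [ 3.65e+02  2.14e+02  3.99e-01 -3.27e-01  9.10e-02]
 [ 3.64e+02  2.15e+02  3.97e-01 -3.26e-01  8.30e-02]
 [ 3.50e+02  2.16e+02  3.04e-01  1.00e-03  1.31e+00]
 [ 3.68e+02  2.16e+02  3.92e-01 -3.32e-01  1.05e-01]
 [ 3.68e+02  2.17e+02  3.89e-01 -3.33e-01  1.02e-01]
 [ 3.60e+02  2.31e+02  3.04e-01  1.00e-03  1.31e+00]]
jar [0.304 0.001 0.035] [0.795 0.171 1.31 ]
mug [ 0.304 -0.275  0.035] [8.17e-01 1.00e-03 1.31e+00]
cup [0.304 0.001 0.035] [0.508 0.452 1.31 ]
```

View pics/c.png

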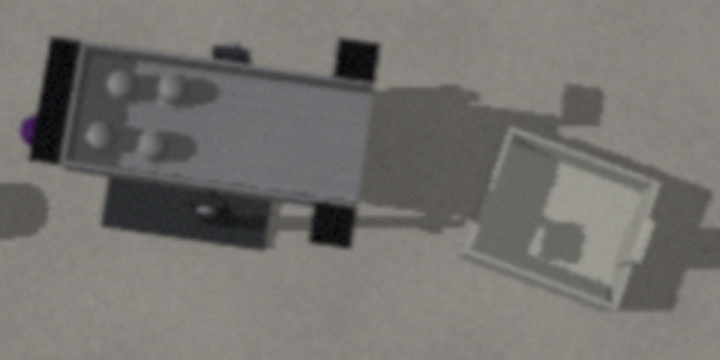

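The caddy's grip plate is on its far (-y) end, so it needs only a shift and about 13° of turn. I'll work out the moves.

```bash
cat >> h.py <<'E'
ys=np.array([.0477,.2708]); ys/=np.linalg.norm(ys); xs=np.array([ys[1],-ys[0]])
earm=np.array([.5024,-.0356]); hinge=(earm+.122*ys+np.array([.550,.2352])-.156*ys)/2
drop=hinge-.18*ys
def st(x,y): return hinge+x*xs+y*ys
def go(pts,s=None):
    "pts: (x,y,z,yaw deg of tool y); prints rows relative to the current pose"
    s=s or observe(); R=Ro.from_euler("xyz",s["tool_rot"]).as_matrix()
    y0=np.degrees(np.arctan2(R[1,1],R[0,1])); print("tool",np.round(s["tool_pos"],4),"x",R[:,0].round(3),"yawy",y0.round(1),"q",s["qpos"].round(2),"F",s["contact_force"].round(1),"op",round(s["opening"],4),"t",s["time"])
    for x,y,z,a in pts:
        t=R.T@(np.array([x,y,z])-s["tool_pos"])/.04
        dr=((y0-a)+90)%180-90   # tool x is down: +roll lowers yaw
        print("->",t.round(3),"roll",round(dr/10,2))
E
python3 - <<'E'
from h import *
print(hinge,drop,np.degrees(np.arctan2(ys[1],ys[0])))
go([(.33,.33,.33,67.2),(.43,.1,.33,67.2),(.411,-.338,.22,67.2),(.411,-.338,.09,67.2)])
E
```

```text
[0.52325094 0.08305775] [ 0.4920256  -0.09421317] 80.01012618090614
tool [0.2027 0.4839 0.22  ] x [-0.001 -0.001 -1.   ] yawy 67.3 q [ 1.03  0.34  1.52 -0.    1.28 -0.15] F [-0.2  1.4  0. ] op 0.0913 t 0.1
-> [-2.747 -2.322  4.422] roll 0.01
-> [-2.742 -6.66   8.95 ] roll 0.01
-> [  0.02  -16.939  12.744] roll 0.01
-> [  3.27  -16.935  12.745] roll 0.01
```

```bash
python3 -m crank '[{"fingers":1,"tx":-1.4,"ty":-1.2,"tz":2.2,"roll":0},{"fingers":1,"tx":-2.7,"ty":-2.3,"tz":4.4,"roll":0},{"fingers":1,"tx":-2.7,"ty":-2.3,"tz":4.4,"roll":0},{"fingers":1,"tx":-2.7,"ty":-3.7,"tz":6,"roll":0},{"fingers":1,"tx":-2.7,"ty":-5.2,"tz":7.5,"roll":0},{"fingers":1,"tx":-2.7,"ty":-6.66,"tz":8.95,"roll":0},{"fingers":1,"tx":-2.7,"ty":-6.66,"tz":8.95,"roll":0},{"fingers":1,"tx":-2.7,"ty":-6.66,"tz":8.95,"roll":0}]' 30
python3 - <<'E'
from h import *
go([(.411,-.338,.22,67.2),(.411,-.338,.09,67.2)])
E
```

```text
time: 1.1
tool_pos: [0.4307, 0.0976, 0.3284]
tool_rot: [-2.102, 1.57, -2.502]
contact_force: [-0.4, 0.5, 0.3]
opening: 0.0916
tool [0.4307 0.0976 0.3284] x [-0. -0. -1.] yawy 67.1 q [ 0.05  0.12  1.52 -0.    1.5  -1.12] F [-0.4  0.5  0.3] op 0.0916 t 1.1
-> [  2.714 -10.223   3.78 ] roll -0.01
-> [  5.964 -10.222   3.781] roll -0.01
```

```bash
python3 -m crank '[{"fingers":1,"tx":0,"ty":-1.4,"tz":0.5,"roll":0},{"fingers":1,"tx":0,"ty":-2.8,"tz":1,"roll":0},{"fingers":1,"tx":0,"ty":-4.2,"tz":1.5,"roll":0},{"fingers":1,"tx":0,"ty":-5.6,"tz":2.05,"roll":0},{"fingers":1,"tx":0.5,"ty":-7,"tz":2.6,"roll":0},{"fingers":1,"tx":1.3,"ty":-8.4,"tz":3.1,"roll":0},{"fingers":1,"tx":2,"ty":-9.7,"tz":3.6,"roll":0},{"fingers":1,"tx":2.7,"ty":-10.2,"tz":3.75,"roll":0}]'
python3 -m crank '[{"fingers":1,"tx":0,"ty":0,"tz":0,"roll":0},{"fingers":1,"tx":0,"ty":0,"tz":0,"roll":0},{"fingers":1,"tx":0,"ty":0,"tz":0,"roll":0},{"fingers":1,"tx":0,"ty":0,"tz":0,"roll":0},{"fingers":1,"tx":0,"ty":0,"tz":0,"roll":0},{"fingers":1,"tx":0,"ty":0,"tz":0,"roll":0},{"fingers":1,"tx":0,"ty":0,"tz":0,"roll":0},{"fingers":1,"tx":0,"ty":0,"tz":0,"roll":0}]'
python3 - <<'E'
from h import *
go([(.411,-.338,.22,67.2),(.411,-.338,.09,67.2)])
p,d,K,D,T=cam("wrist"); P=cloud(d,K,D,T)
cv2.imwrite("pics/w1.png",p[...,::-1])
m=(d>0)&(P[...,2]>.092)&(P[...,2]<.11)&(abs(P[...,0]-.411)<.05)&(abs(P[...,1]+.338)<.05)
print(m.sum(),cv2.minAreaRect((P[m][:,:2]*1000).astype(np.float32)) if m.sum()>3 else 0)
E
```

```text
time: 2.1
tool_pos: [0.4101, -0.3368, 0.219]
tool_rot: [-2.94, 1.57, 2.944]
contact_force: [0.5, 0.6, 0.7]
opening: 0.092
time: 3.1
tool_pos: [0.4108, -0.3341, 0.2205]
tool_rot: [1.961, 1.571, 1.565]
contact_force: [0.1, 0.3, 0.4]
opening: 0.0919
tool [ 0.4108 -0.3341  0.2205] x [ 0.  0. -1.] yawy 67.3 q [-0.83  0.35  1.51  0.    1.28 -2.  ] F [0.1 0.3 0.4] op 0.0919 t 3.1
-> [ 0.014 -0.087  0.043] roll 0.01
-> [ 3.264 -0.087  0.043] roll 0.01
649 ((412.1551513671875, -337.06414794921875), (10.825130462646484, 44.95377731323242), 67.255126953125)
```

View pics/w1.png

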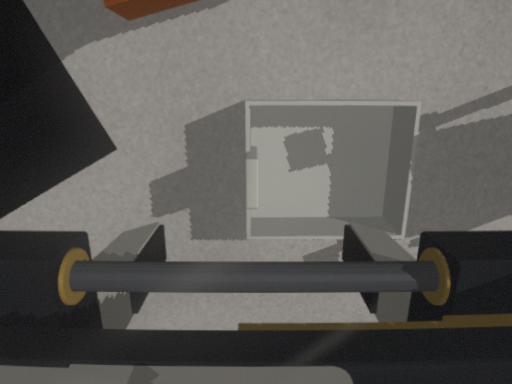

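The wrist view shows the aligned caddy with its plate at (252,185), agreeing with the top view to about 1 mm. I'll descend and grip.

```bash
python3 -m crank '[{"fingers":1,"tx":0.8,"ty":-0.08,"tz":0.03,"roll":0},{"fingers":1,"tx":1.8,"ty":-0.08,"tz":0.03,"roll":0},{"fingers":1,"tx":2.7,"ty":-0.08,"tz":0.03,"roll":0},{"fingers":1,"tx":3.25,"ty":-0.08,"tz":0.03,"roll":0},{"fingers":1,"tx":3.25,"ty":-0.08,"tz":0.03,"roll":0},{"fingers":-1,"tx":3.25,"ty":-0.08,"tz":0.03,"roll":0},{"fingers":-1,"tx":3.25,"ty":-0.08,"tz":0.03,"roll":0},{"fingers":-1,"tx":3.25,"ty":-0.08,"tz":0.03,"roll":0}]' 30
python3 -m crank '[{"fingers":-1,"tx":0,"ty":0,"tz":0,"roll":0},{"fingers":-1,"tx":0,"ty":0,"tz":0,"roll":0},{"fingers":-1,"tx":0,"ty":0,"tz":0,"roll":0},{"fingers":-1,"tx":0,"ty":0,"tz":0,"roll":0},{"fingers":-1,"tx":-0.2,"ty":0,"tz":0,"roll":0},{"fingers":-1,"tx":-0.4,"ty":0,"tz":0,"roll":0},{"fingers":-1,"tx":-0.5,"ty":0,"tz":0,"roll":0},{"fingers":-1,"tx":-0.5,"ty":0,"tz":0,"roll":0}]'
python3 - <<'E'
from h import *
g=st(0,-.184-.078); g2=g-.04*ys
go([(*g2,.11,80),(*g,.11,80),(*g,.091,80)])
E
```

```text
time: 4.15
tool_pos: [0.411, -0.3378, 0.0915]
tool_rot: [-0.382, 1.569, -0.779]
contact_force: [0.8, -0.5, -0.3]
opening: 0.0667
time: 5.15
tool_pos: [0.4108, -0.3377, 0.1111]
tool_rot: [-0.372, 1.57, -0.768]
contact_force: [0.2, 1.0, -0.5]
opening: 0.0003
tool [ 0.4108 -0.3377  0.1111] x [ 0.001 -0.001 -1.   ] yawy 67.3 q [-0.83  0.47  1.66  0.    1.01 -2.01] F [ 0.2  1.  -0.5] op 0.0003 t 5.15
-> [0.027 3.424 0.192] roll -1.27
-> [ 0.026  4.399 -0.028] roll -1.27
-> [ 0.501  4.399 -0.029] roll -1.27
```

The fingers closed to 0, so they missed or slipped off. I'll look.

Run:
```python
from h import *
p,d,K,D,T=cam("side"); q,d2,K2,D2,T2=cam("wrist"); p3,d3,K3,D3,T3=cam("top")
im=np.hstack([cv2.resize(p[110:250,180:380],None,fx=2,fy=2),cv2.resize(q,(373,280))]); cv2.imwrite("pics/m.png",im[...,::-1])
P=cloud(d3,K3,D3,T3)
m=(d3>0)&(P[...,2]>.045)&(P[...,2]<.068)&(abs(P[...,0]-.44)<.12)&(P[...,1]<-.15)&(P[...,1]>-.4)&(p3.min(-1)>80)
print(cv2.minAreaRect((P[m][:,:2]*1000).astype(np.float32)))
P=cloud(d2,K2,D2,T2); m=(d2>0)&(P[...,2]>.05)&(P[...,2]<.11)&(abs(P[...,0]-.43)<.1)&(abs(P[...,1]+.3)<.12)
print(m.sum(),np.percentile(P[m],[0,5,50,95,100],axis=0).round(3))
```

```text
((441.5318908691406, -264.5249938964844), (168.88833618164062, 144.34140014648438), 66.73710632324219)
4587 [[ 0.346 -0.366  0.05 ]
 [ 0.354 -0.333  0.052]
 [ 0.396 -0.256  0.058]
 [ 0.52  -0.184  0.098]
 [ 0.53  -0.18   0.1  ]]
```

View pics/m.png

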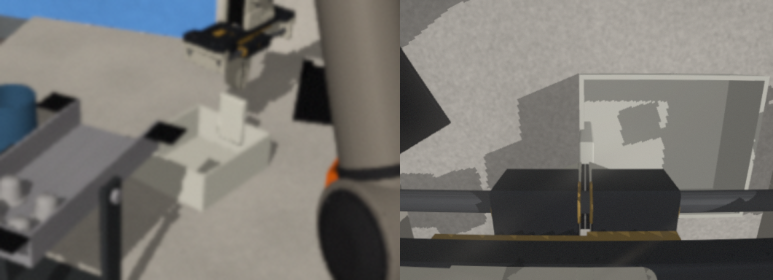

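Run:
```python
from h import *
s=observe(); q,d,K,D,T=cam("wrist"); c=get_calibration("wrist"); Tc=np.array(c["T_tool_cam"]); print(Tc.round(3))
for n,pt in dict(tcp=(0,0,0),tip=(.025,0,0)).items():
    pc=np.linalg.inv(Tc)@np.r_[pt,1]; print(n,cv2.projectPoints(pc[None,:3],np.zeros(3),np.zeros(3),K,D)[0].ravel().round(1),pc[2].round(3))
for v in range(150,340,10): print(v,[ (round(float(d[v,u]),3)) for u in range(230,275,4)])
P=cloud(d,K,D,T); print([P[v,256].round(3).tolist() for v in range(170,340,12)])
cv2.imwrite("pics/w2.png",cv2.resize(q[140:340,160:360],None,fx=3,fy=3)[...,::-1])
for n,sg in (("side",0),):
    p,d2,K2,D2,T2=cam(n)
    for pt in ((.411,-.338,.1),tuple(s["tool_pos"]-[0,0,.025])):
        pc=np.linalg.inv(T2)@np.r_[pt,1]; print(pt,cv2.projectPoints(pc[None,:3],np.zeros(3),np.zeros(3),K2,D2)[0].ravel().round(1))
cv2.imwrite("pics/s2.png",cv2.resize(p[100:200,240:340],None,fx=6,fy=6,interpolation=cv2.INTER_CUBIC)[...,::-1])
```

```text
[[ 0.001 -0.275  0.962 -0.162]
 [ 1.    -0.001 -0.001  0.001]
 [ 0.001  0.962  0.275 -0.075]
 [ 0.     0.     0.     1.   ]]
tcp [253.  239.7] 0.176
tip [253.1 222. ] 0.2
150 [0.275, 0.275, 0.276, 0.276, 0.216, 0.217, 0.274, 0.273, 0.273, 0.272, 0.273, 0.272]
160 [0.279, 0.279, 0.28, 0.279, 0.218, 0.218, 0.274, 0.274, 0.275, 0.276, 0.275, 0.275]
170 [0.282, 0.281, 0.281, 0.282, 0.22, 0.22, 0.24, 0.241, 0.242, 0.278, 0.279, 0.277]
180 [0.282, 0.283, 0.285, 0.284, 0.22, 0.213, 0.214, 0.212, 0.214, 0.279, 0.28, 0.279]
190 [0.285, 0.287, 0.285, 0.286, 0.193, 0.191, 0.192, 0.19, 0.192, 0.282, 0.282, 0.282]
200 [0.29, 0.29, 0.289, 0.288, 0.185, 0.183, 0.184, 0.183, 0.184, 0.284, 0.285, 0.283]
210 [0.29, 0.291, 0.292, 0.291, 0.185, 0.185, 0.184, 0.185, 0.186, 0.287, 0.287, 0.287]
220 [0.293, 0.294, 0.294, 0.293, 0.186, 0.185, 0.187, 0.186, 0.187, 0.289, 0.29, 0.29]
230 [0.159, 0.159, 0.159, 0.159, 0.159, 0.162, 0.162, 0.163, 0.159, 0.159, 0.158, 0.16]
240 [0.088, 0.087, 0.088, 0.089, 0.147, 0.151, 0.151, 0.152, 0.148, 0.088, 0.089, 0.089]
250 [0.083, 0.083, 0.083, 0.082, 0.086, 0.142, 0.142
[... 539 characters left out ...]
.099, 0.08, 0.079, 0.079]
320 [0.081, 0.081, 0.08, 0.079, 0.113, 0.323, 0.322, 0.078, 0.079, 0.08, 0.08, 0.079]
330 [0.071, 0.071, 0.07, 0.071, 0.07, 0.069, 0.068, 0.071, 0.069, 0.07, 0.07, 0.071]
[[0.392, -0.327, 0.038], [0.392, -0.328, 0.071], [0.392, -0.328, 0.096], [0.398, -0.33, 0.098], [0.404, -0.333, 0.098], [0.402, -0.332, 0.121], [0.402, -0.332, 0.135], [0.401, -0.332, 0.147], [0.382, -0.324, 0.195], [0.384, -0.325, 0.198], [0.387, -0.326, 0.198], [0.414, -0.337, 0.161], [0.42, -0.34, 0.16], [0.39, -0.328, 0.207], [0.387, -0.326, 0.215]]
(0.411, -0.338, 0.1) [297.6 158.2]
(np.float64(0.4105364474106796), np.float64(-0.33737556846681405), np.float64(0.0854359351109206)) [297.4 162.5]
```

View pics/s2.png

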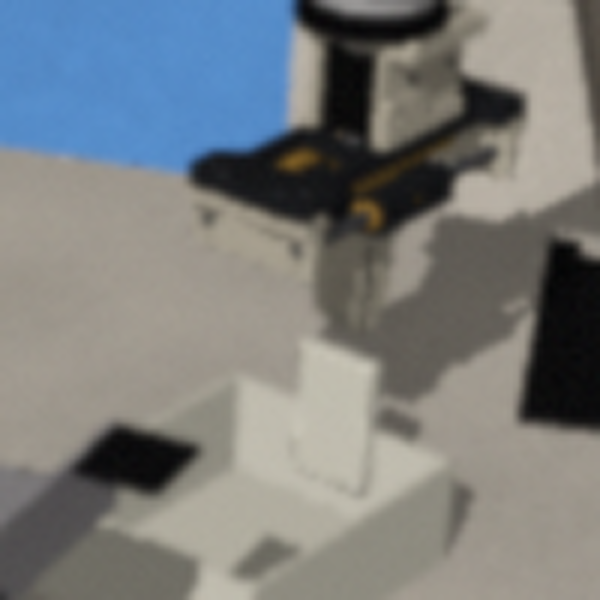

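View pics/w2.png

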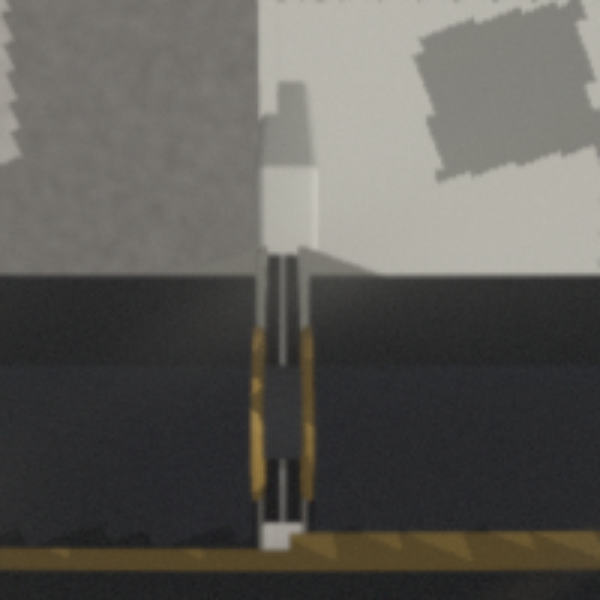

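The side view shows the shut fingertips about 10 mm above the plate's top, at crop (350,330) against plate top (340,345). So the real tips sit at about TCP height, roughly 25 mm short of tip_reach, and they closed above the plate while lifting. The caddy has not moved. I'll reopen, go deeper, and wait for the close before lifting.

```bash
python3 -m crank '[{"fingers":1,"tx":0,"ty":0,"tz":0,"roll":0},{"fingers":1,"tx":0,"ty":0,"tz":0,"roll":0},{"fingers":1,"tx":0,"ty":0,"tz":0,"roll":0},{"fingers":1,"tx":0,"ty":0,"tz":0,"roll":0},{"fingers":1,"tx":0,"ty":0,"tz":0,"roll":0},{"fingers":1,"tx":0.4,"ty":0,"tz":0,"roll":0},{"fingers":1,"tx":0.8,"ty":0,"tz":0,"roll":0},{"fingers":1,"tx":1.0,"ty":0,"tz":0,"roll":0}]'
python3 -m crank '[{"fingers":-1,"tx":0,"ty":0,"tz":0,"roll":0},{"fingers":-1,"tx":0,"ty":0,"tz":0,"roll":0},{"fingers":-1,"tx":0,"ty":0,"tz":0,"roll":0},{"fingers":-1,"tx":0,"ty":0,"tz":0,"roll":0},{"fingers":-1,"tx":0,"ty":0,"tz":0,"roll":0},{"fingers":-1,"tx":0,"ty":0,"tz":0,"roll":0},{"fingers":-1,"tx":0,"ty":0,"tz":0,"roll":0},{"fingers":-1,"tx":0,"ty":0,"tz":0,"roll":0}]' 30
python3 - <<'E'
from h import *
go([])
E
```

```text
time: 6.4
tool_pos: [0.4104, -0.3372, 0.0699]
tool_rot: [2.615, 1.57, 2.218]
contact_force: [-0.3, -0.2, 0.6]
opening: 0.0754
time: 7.4
tool_pos: [0.4107, -0.3373, 0.0706]
tool_rot: [2.032, 1.57, 1.635]
contact_force: [0.9, 0.7, 0.7]
opening: 0.0116
tool [ 0.4107 -0.3373  0.0706] x [-0.  0. -1.] yawy 67.3 q [-0.83  0.52  1.7   0.    0.92 -2.01] F [0.9 0.7 0.7] op 0.0116 t 7.4
```

Gripped at 11.6 mm, which matches the plate. Next I lift and carry.

```bash
python3 -m crank '[{"fingers":-1,"tx":0,"ty":0,"tz":0,"roll":0},{"fingers":-1,"tx":0,"ty":0,"tz":0,"roll":0},{"fingers":-1,"tx":-0.2,"ty":0,"tz":0,"roll":0},{"fingers":-1,"tx":-0.5,"ty":0,"tz":0,"roll":0},{"fingers":-1,"tx":-0.5,"ty":0,"tz":0,"roll":0},{"fingers":-1,"tx":-0.5,"ty":0,"tz":0,"roll":0},{"fingers":-1,"tx":-0.5,"ty":0,"tz":0,"roll":0},{"fingers":-1,"tx":-0.5,"ty":0,"tz":0,"roll":0}]'
python3 - <<'E'
from h import *
g=st(0,-.184-.078); g2=g-.04*ys
go([(*g2,.091,80),(*g,.091,80),(*g,.0715,80)])
E
```

```text
time: 8.4
tool_pos: [0.4105, -0.3374, 0.0903]
tool_rot: [2.604, 1.57, 2.207]
contact_force: [-0.2, -0.1, -2.7]
opening: 0.0116
tool [ 0.4105 -0.3374  0.0903] x [-0.  0. -1.] yawy 67.3 q [-0.83  0.49  1.68  0.    0.97 -2.01] F [-0.2 -0.1 -2.7] op 0.0116 t 8.4
-> [-0.016  3.419  0.203] roll -1.27
-> [-0.016  4.394 -0.018] roll -1.27
-> [ 0.472  4.394 -0.018] roll -1.27
```

```bash
python3 -m crank '[{"fingers":-1,"tx":0,"ty":0.6,"tz":0.05,"roll":-0.2},{"fingers":-1,"tx":0,"ty":1.3,"tz":0.1,"roll":-0.5},{"fingers":-1,"tx":0,"ty":2.1,"tz":0.15,"roll":-0.8},{"fingers":-1,"tx":0,"ty":2.8,"tz":0.2,"roll":-1.1},{"fingers":-1,"tx":0,"ty":3.4,"tz":0.2,"roll":-1.27},{"fingers":-1,"tx":0,"ty":3.9,"tz":0.1,"roll":-1.27},{"fingers":-1,"tx":0,"ty":4.3,"tz":0,"roll":-1.27},{"fingers":-1,"tx":0,"ty":4.4,"tz":-0.02,"roll":-1.27}]'
python3 -m crank '[{"fingers":-1,"tx":0,"ty":0,"tz":0,"roll":0},{"fingers":-1,"tx":0.15,"ty":0,"tz":0,"roll":0},{"fingers":-1,"tx":0.3,"ty":0,"tz":0,"roll":0},{"fingers":-1,"tx":0.4,"ty":0,"tz":0,"roll":0},{"fingers":-1,"tx":0.45,"ty":0,"tz":0,"roll":0},{"fingers":-1,"tx":0.48,"ty":0,"tz":0,"roll":0},{"fingers":-1,"tx":0.48,"ty":0,"tz":0,"roll":0},{"fingers":-1,"tx":0.48,"ty":0,"tz":0,"roll":0}]'
python3 - <<'E'
from h import *
g=st(0,-.184-.078)
go([(*g,.0715,80)])
E
```

```text
time: 9.4
tool_pos: [0.4778, -0.174, 0.0906]
tool_rot: [2.824, 1.57, 2.65]
contact_force: [1.1, 1.0, -2.0]
opening: 0.0117
time: 10.4
tool_pos: [0.4781, -0.1749, 0.0716]
tool_rot: [-0.199, 1.57, -0.374]
contact_force: [0.3, 1.0, -3.0]
opening: 0.0115
tool [ 0.4781 -0.1749  0.0716] x [ 0. -0. -1.] yawy 80.0 q [-0.5   0.49  1.76  0.    0.89 -1.9 ] F [ 0.3  1.  -3. ] op 0.0115 t 10.4
-> [ 0.001 -0.003 -0.006] roll -0.0
```

```bash
python3 -m crank '[{"fingers":-1,"tx":0.03,"ty":0,"tz":0,"roll":0},{"fingers":-1,"tx":0.05,"ty":0,"tz":0,"roll":0},{"fingers":0.3,"tx":0.05,"ty":0,"tz":0,"roll":0},{"fingers":0.3,"tx":0.05,"ty":0,"tz":0,"roll":0},{"fingers":0.3,"tx":0.05,"ty":0,"tz":0,"roll":0},{"fingers":0.3,"tx":0.05,"ty":0,"tz":0,"roll":0},{"fingers":0.3,"tx":0.05,"ty":0,"tz":0,"roll":0},{"fingers":0.3,"tx":0.05,"ty":0,"tz":0,"roll":0}]'
python3 -m crank '[{"fingers":0.3,"tx":-0.5,"ty":0,"tz":0,"roll":0},{"fingers":0.3,"tx":-1.2,"ty":0,"tz":0,"roll":0},{"fingers":0.3,"tx":-2.2,"ty":0,"tz":0,"roll":0},{"fingers":0.3,"tx":-3.5,"ty":0,"tz":0,"roll":0},{"fingers":-1,"tx":-4.5,"ty":0,"tz":0,"roll":0},{"fingers":-1,"tx":-5,"ty":-1.2,"tz":0,"roll":0},{"fingers":-1,"tx":-5,"ty":-2.4,"tz":0,"roll":0},{"fingers":-1,"tx":-5,"ty":-2.4,"tz":0,"roll":0}]'
python3 - <<'E'
from h import *
p,d,K,D,T=cam("top"); P=cloud(d,K,D,T)
q=P-np.r_[drop,0]; X=q[...,:2]@xs; Y=q[...,:2]@ys
m=(d>0)&(P[...,2]>.045)&(P[...,2]<.068)&(abs(X)<.12)&(abs(Y)<.12)&(p.min(-1)>70)
r=cv2.minAreaRect((np.c_[X[m],Y[m]]*1000).astype(np.float32)); print(r, P[m][:,2].min(),P[m][:,2].max())
e=st(-.082,-.122); go([(*e,.30,80),(*e,.24,80)])
cv2.imwrite("pics/t3.png",cv2.resize(p[130:250,155:395],None,fx=3,fy=3)[...,::-1])
E
```

```text
time: 11.4
tool_pos: [0.4779, -0.1749, 0.0694]
tool_rot: [1.856, 1.571, 1.681]
contact_force: [-0.4, -0.9, -0.6]
opening: 0.059
time: 12.4
tool_pos: [0.4605, -0.272, 0.2692]
tool_rot: [-1.729, 1.57, -1.907]
contact_force: [0.0, 0.2, -0.1]
opening: 0.0243
((1.6053390502929688, -27.814796447753906), (143.5625, 125.29656982421875), 0.07888688147068024) 0.04512688760882444 0.06781134108243259
tool [ 0.4607 -0.2703  0.269 ] x [-0.001  0.001 -1.   ] yawy 79.8 q [-0.67  0.33  1.41  0.    1.4  -2.07] F [ 0.1  1.4 -0.1] op 0.0202 t 12.45
-> [-0.77   5.914 -2.062] roll -0.02
-> [ 0.73   5.913 -2.061] roll -0.02
```

View pics/t3.png

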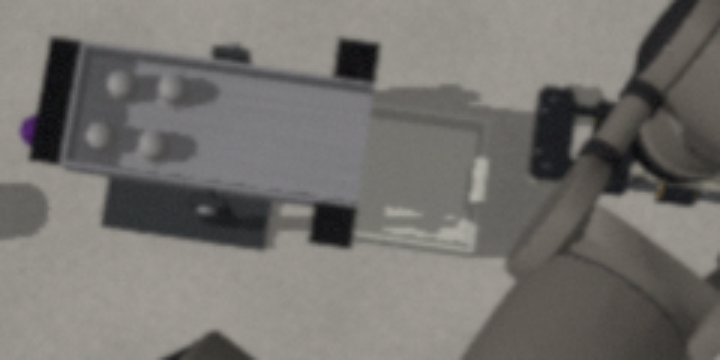

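The caddy stands about 6 mm outward of the drop point, centred and parallel to the tray, and released; its rim is at crop (360–480, 110–250). Now I turn the gripper by 90° so its body clears the wall, and go over the near ear.

```bash
python3 -m crank '[{"fingers":-1,"tx":-0.4,"ty":0.5,"tz":-0.3,"roll":1},{"fingers":-1,"tx":-0.8,"ty":1.6,"tz":-0.6,"roll":2},{"fingers":-1,"tx":-0.8,"ty":2.7,"tz":-1.0,"roll":3},{"fingers":-1,"tx":-0.8,"ty":3.8,"tz":-1.4,"roll":4},{"fingers":-1,"tx":-0.8,"ty":4.8,"tz":-1.8,"roll":5},{"fingers":-1,"tx":-0.8,"ty":5.76,"tz":-2.2,"roll":6},{"fingers":-1,"tx":-0.8,"ty":5.76,"tz":-2.2,"roll":7},{"fingers":-1,"tx":-0.8,"ty":5.76,"tz":-2.2,"roll":8}]'
python3 - <<'E'
from h import *
e=st(-.088,-.128); go([(*e,.25,-10),(*e,.235,-10)])
E
```

```text
time: 13.45
tool_pos: [0.414, -0.0253, 0.3014]
tool_rot: [-2.973, 1.57, 1.736]
contact_force: [0.2, 0.7, 0.2]
opening: 0.0005
tool [ 0.414  -0.0253  0.3014] x [-0.     0.001 -1.   ] yawy -0.2 q [-0.25  0.08  1.64  0.    1.42 -0.24] F [0.2 0.7 0.2] op 0.0005 t 13.45
-> [1.285 0.009 0.062] roll 0.98
-> [1.66  0.009 0.063] roll 0.98
```

```bash
python3 -m crank '[{"fingers":-1,"tx":0.5,"ty":0,"tz":0.06,"roll":0.5},{"fingers":-1,"tx":1,"ty":0,"tz":0.06,"roll":0.98},{"fingers":-1,"tx":1.3,"ty":0,"tz":0.06,"roll":0.98},{"fingers":-1,"tx":1.6,"ty":0,"tz":0.06,"roll":0.98},{"fingers":-1,"tx":1.65,"ty":0,"tz":0.06,"roll":0.98},{"fingers":-1,"tx":1.65,"ty":0,"tz":0.06,"roll":0.98},{"fingers":-1,"tx":1.65,"ty":0,"tz":0.06,"roll":0.98},{"fingers":-1,"tx":1.65,"ty":0,"tz":0.06,"roll":0.98}]'
python3 - <<'E'
from h import *
go([])
E
```

```text
time: 14.45
tool_pos: [0.4149, -0.0297, 0.2358]
tool_rot: [1.567, 1.57, -0.176]
contact_force: [0.5, 0.0, 0.5]
opening: 0.0004
tool [ 0.4149 -0.0297  0.2358] x [ 0.001 -0.    -1.   ] yawy -9.8 q [-0.26  0.13  1.77  0.    1.25 -0.08] F [0.5 0.  0.5] op 0.0004 t 14.45
```

```bash
python3 -m crank '[{"fingers":-1,"tx":0.15,"ty":0,"tz":0,"roll":0},{"fingers":-1,"tx":0.3,"ty":0,"tz":0,"roll":0},{"fingers":-1,"tx":0.45,"ty":0,"tz":0,"roll":0},{"fingers":-1,"tx":0.6,"ty":0,"tz":0,"roll":0},{"fingers":-1,"tx":0.75,"ty":0,"tz":0,"roll":0},{"fingers":-1,"tx":0.9,"ty":0,"tz":0,"roll":0},{"fingers":-1,"tx":1.05,"ty":0,"tz":0,"roll":0},{"fingers":-1,"tx":1.2,"ty":0,"tz":0,"roll":0}]'
python3 - <<'E'
from h import *
go([])
p,d,K,D,T=cam("side"); P=cloud(d,K,D,T)
X=(P[...,:2]-hinge)@xs; Y=(P[...,:2]-hinge)@ys
m=(d>0)&(abs(X)<.035)&(Y>-.12)&(Y<.0)&(P[...,2]>.1)&(P[...,2]<.22); print(m.sum(),"tilt",np.arctan(np.polyfit(Y[m],P[m][:,2],1)[0]))
cv2.imwrite("pics/s4.png",p[80:300,80:400][...,::-1])
E
```

```text
time: 15.45
tool_pos: [0.415, -0.0301, 0.1874]
tool_rot: [0.89, 1.569, -0.853]
contact_force: [-2.3, -3.3, 4.2]
opening: 0.0005
tool [ 0.415  -0.0301  0.1874] x [ 0.001 -0.001 -1.   ] yawy -9.8 q [-0.26  0.18  1.85 -0.    1.11 -0.08] F [-2.3 -3.3  4.2] op 0.0005 t 15.45
478 tilt 0.0935149317083714
```

View pics/s4.png

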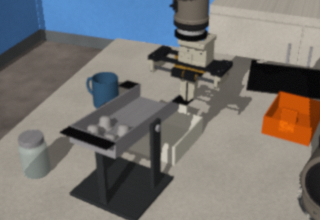

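The tray is now tilted by about 0.09 rad, with the capsules still at the back (crop ~(103,127)). I'll keep pushing.

```bash
python3 -m crank '[{"fingers":-1,"tx":0.13,"ty":0,"tz":0,"roll":0},{"fingers":-1,"tx":0.26,"ty":0,"tz":0,"roll":0},{"fingers":-1,"tx":0.39,"ty":0,"tz":0,"roll":0},{"fingers":-1,"tx":0.52,"ty":0,"tz":0,"roll":0},{"fingers":-1,"tx":0.65,"ty":0,"tz":0,"roll":0},{"fingers":-1,"tx":0.78,"ty":0,"tz":0,"roll":0},{"fingers":-1,"tx":0.9,"ty":0,"tz":0,"roll":0},{"fingers":-1,"tx":1.0,"ty":0,"tz":0,"roll":0}]'
cat > chk.py <<'E'
from h import *
import sys
go([])
p,d,K,D,T=cam("side"); P=cloud(d,K,D,T)
X=(P[...,:2]-hinge)@xs; Y=(P[...,:2]-hinge)@ys
m=(d>0)&(abs(X)<.035)&(Y>-.12)&(Y<.1)&(P[...,2]>.1)&(P[...,2]<.25)
for _ in range(4):
    c=np.polyfit(Y[m],P[m][:,2],1); m&=abs(P[...,2]-np.polyval(c,Y))<.006
print(m.sum(),"tilt",np.arctan(c[0]))
h=P[...,2]-np.polyval(c,Y); k=(d>0)&(abs(X)<.05)&(Y>-.13)&(Y<.13)&(h>.012)&(h<.032); print("above floor px",k.sum(), Y[k].mean() if k.any() else 0)
cv2.imwrite(f"pics/{sys.argv[1]}.png",p[80:300,80:400][...,::-1])
E
python3 chk.py s5
```

```text
time: 16.5
tool_pos: [0.4145, -0.0292, 0.147]
tool_rot: [-2.456, 1.57, 2.085]
contact_force: [-0.4, 0.4, 3.5]
opening: 0.0006
tool [ 0.4145 -0.0292  0.147 ] x [-0.     0.001 -1.   ] yawy -9.8 q [-0.26  0.23  1.91  0.    1.   -0.08] F [-0.4  0.4  3.5] op 0.0006 t 16.5
106 tilt -0.10824629630145358
above floor px 349 -0.010301782608539796
```

```bash
python3 -m crank '[{"fingers":-1,"tx":0.1,"ty":0,"tz":0,"roll":0},{"fingers":-1,"tx":0.2,"ty":0,"tz":0,"roll":0},{"fingers":-1,"tx":0.25,"ty":0,"tz":0,"roll":0},{"fingers":-1,"tx":0.25,"ty":0,"tz":0,"roll":0},{"fingers":-1,"tx":0.25,"ty":0,"tz":0,"roll":0},{"fingers":-1,"tx":0.25,"ty":0,"tz":0,"roll":0},{"fingers":-1,"tx":0.25,"ty":0,"tz":0,"roll":0},{"fingers":-1,"tx":0.25,"ty":0,"tz":0,"roll":0}]'
python3 chk.py s6
python3 - <<'E'
from h import *
p,d,K,D,T=cam("top"); a=cv2.imread("pics/s6.png"); b=cv2.resize(p[130:250,155:315],None,fx=2.3,fy=2.3)[...,::-1]
H=max(a.shape[0],b.shape[0]); f=lambda i:cv2.copyMakeBorder(i,0,H-i.shape[0],0,0,0)
cv2.imwrite("pics/s6.png",np.hstack([f(a),f(b)]))
E
```

```text
time: 17.55
tool_pos: [0.4146, -0.0296, 0.1374]
tool_rot: [-1.758, 1.571, 2.783]
contact_force: [-0.6, -1.3, 1.5]
opening: 0.0005
tool [ 0.4146 -0.0296  0.1374] x [-0.  0. -1.] yawy -9.8 q [-0.26  0.24  1.93  0.    0.97 -0.08] F [-0.6 -1.3  1.5] op 0.0005 t 17.55
31 tilt 0.2113888704969761
above floor px 172 -0.10736709108829737
```

View pics/s6.png

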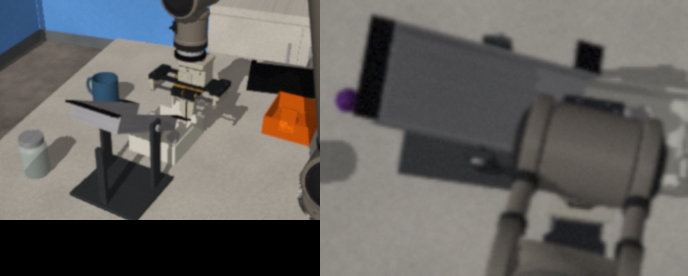

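```bash
python3 -m crank '[{"fingers":-1,"tx":-0.5,"ty":0,"tz":0,"roll":0},{"fingers":-1,"tx":-1.5,"ty":0,"tz":0,"roll":0},{"fingers":-1,"tx":-2.7,"ty":0,"tz":0,"roll":0},{"fingers":-1,"tx":-4,"ty":0,"tz":0,"roll":0},{"fingers":-1,"tx":-5,"ty":0.5,"tz":0,"roll":0},{"fingers":-1,"tx":-5,"ty":1.2,"tz":0,"roll":0},{"fingers":-1,"tx":-5,"ty":1.2,"tz":0,"roll":0},{"fingers":-1,"tx":-5,"ty":1.2,"tz":0,"roll":0}]'
python3 - <<'E'
from h import *
p,d,K,D,T=cam("wrist"); cv2.imwrite("pics/w7.png",p[...,::-1])
b=st(0,.120); go([(*b,.345,-10),(*b,.305,-10)])
E
```

```text
time: 18.65
tool_pos: [0.4612, -0.0376, 0.3367]
tool_rot: [-1.676, 1.569, 2.864]
contact_force: [-0.2, -0.0, 0.5]
opening: 0.0008
tool [ 0.4611 -0.0376  0.3369] x [-0.002  0.    -1.   ] yawy -9.8 q [-0.25  0.16  1.45  0.    1.53 -0.08] F [0.2 1.  0.4] op 0.0006 t 18.7
-> [-0.203  1.023 -6.237] roll 0.02
-> [ 0.797  1.025 -6.237] roll 0.02
```

View pics/w7.png

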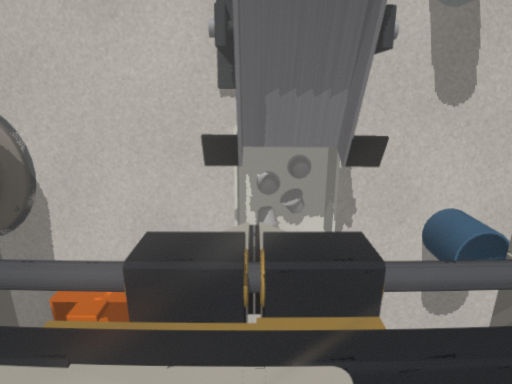

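All four capsules lie inside the caddy, at (299,165), (268,183), (292,202) and (268,217), and the tray looks empty. Next is the back edge.

```bash
python3 -m crank '[{"fingers":-1,"tx":-0.2,"ty":0.2,"tz":-1.2,"roll":0},{"fingers":-1,"tx":-0.2,"ty":0.4,"tz":-2.6,"roll":0},{"fingers":-1,"tx":-0.2,"ty":0.7,"tz":-4,"roll":0},{"fingers":-1,"tx":-0.2,"ty":0.9,"tz":-5.3,"roll":0},{"fingers":-1,"tx":-0.2,"ty":1,"tz":-6.25,"roll":0},{"fingers":-1,"tx":0.3,"ty":1,"tz":-6.25,"roll":0},{"fingers":-1,"tx":0.8,"ty":1,"tz":-6.25,"roll":0},{"fingers":-1,"tx":0.8,"ty":1,"tz":-6.25,"roll":0}]'
python3 - <<'E'
from h import *
go([(*st(0,.12),.283,-10)]+[(*st(0,.156*np.cos(t)-.025*np.sin(t)-.002),.18+.156*np.sin(t)+.025*np.cos(t)-.005,-10) for t in (.45,.3,.15,0)])
E
```

```text
time: 19.7
tool_pos: [0.5428, 0.2015, 0.304]
tool_rot: [-1.177, 1.567, -2.919]
contact_force: [-0.4, 0.3, 0.0]
opening: 0.0004
tool [0.5428 0.2015 0.304 ] x [-0.004 -0.001 -1.   ] yawy -9.8 q [0.22 0.4  1.21 0.   1.54 0.39] F [-0.4  0.3  0. ] op 0.0004 t 19.7
-> [0.525 0.035 0.001] roll 0.02
-> [ 0.965  0.037 -0.19 ] roll 0.02
-> [ 1.474  0.04  -0.492] roll 0.02
-> [ 2.023  0.043 -0.715] roll 0.02
-> [ 2.598  0.045 -0.853] roll 0.02
```

```bash
python3 -m crank '[{"fingers":-1,"tx":0.3,"ty":0,"tz":0,"roll":0},{"fingers":-1,"tx":0.6,"ty":0,"tz":0,"roll":0},{"fingers":-1,"tx":0.8,"ty":0,"tz":-0.1,"roll":0},{"fingers":-1,"tx":0.95,"ty":0,"tz":-0.18,"roll":0},{"fingers":-1,"tx":1.1,"ty":0,"tz":-0.28,"roll":0},{"fingers":-1,"tx":1.25,"ty":0,"tz":-0.36,"roll":0},{"fingers":-1,"tx":1.4,"ty":0,"tz":-0.45,"roll":0},{"fingers":-1,"tx":1.5,"ty":0,"tz":-0.5,"roll":0}]'
python3 -m crank '[{"fingers":-1,"tx":0.15,"ty":0,"tz":-0.06,"roll":0},{"fingers":-1,"tx":0.3,"ty":0,"tz":-0.13,"roll":0},{"fingers":-1,"tx":0.45,"ty":0,"tz":-0.19,"roll":0},{"fingers":-1,"tx":0.6,"ty":0,"tz":-0.24,"roll":0},{"fingers":-1,"tx":0.75,"ty":0,"tz":-0.28,"roll":0},{"fingers":-1,"tx":0.9,"ty":0,"tz":-0.32,"roll":0},{"fingers":-1,"tx":1.0,"ty":0,"tz":-0.34,"roll":0},{"fingers":-1,"tx":1.0,"ty":0,"tz":-0.34,"roll":0}]'
python3 -m crank '[{"fingers":-1,"tx":0.05,"ty":0,"tz":0,"roll":0},{"fingers":-1,"tx":0.1,"ty":0,"tz":0,"roll":0},{"fingers":-1,"tx":0.1,"ty":0,"tz":0,"roll":0},{"fingers":-1,"tx":0.1,"ty":0,"tz":0,"roll":0},{"fingers":-1,"tx":0.1,"ty":0,"tz":0,"roll":0},{"fingers":-1,"tx":0.1,"ty":0,"tz":0,"roll":0},{"fingers":-1,"tx":0.1,"ty":0,"tz":0,"roll":0},{"fingers":-1,"tx":0.1,"ty":0,"tz":0,"roll":0}]'
```

```text
time: 20.7
tool_pos: [0.5476, 0.2217, 0.245]
tool_rot: [2.986, 1.571, 1.244]
contact_force: [-0.6, 0.5, 1.3]
opening: 0.0001
time: 21.7
tool_pos: [0.5497, 0.2349, 0.2049]
tool_rot: [-1.592, 1.57, 2.949]
contact_force: [1.4, -0.7, -0.3]
opening: 0.0008
time: 22.7
tool_pos: [0.5498, 0.2348, 0.2014]
tool_rot: [-1.19, 1.571, -2.933]
contact_force: [0.3, 0.3, 1.4]
opening: 0.0004
```

```bash
python3 -m crank '[{"fingers":-1,"tx":0.03,"ty":0,"tz":0,"roll":0},{"fingers":-1,"tx":0.06,"ty":0,"tz":0,"roll":0},{"fingers":-1,"tx":0.09,"ty":0,"tz":0,"roll":0},{"fingers":-1,"tx":0.1,"ty":0,"tz":0,"roll":0},{"fingers":-1,"tx":0.1,"ty":0,"tz":0,"roll":0},{"fingers":-1,"tx":0.1,"ty":0,"tz":0,"roll":0},{"fingers":-1,"tx":0.1,"ty":0,"tz":0,"roll":0},{"fingers":-1,"tx":0.1,"ty":0,"tz":0,"roll":0}]'
python3 - <<'E'
from h import *
go([])
p,d,K,D,T=cam("side"); P=cloud(d,K,D,T)
X=(P[...,:2]-hinge)@xs; Y=(P[...,:2]-hinge)@ys
for a,b in((-.11,-.08),(-.06,-.03),(0,.03),(.06,.09)):
    m=(d>0)&(abs(X)<.03)&(Y>a)&(Y<b)&(P[...,2]>.1)&(P[...,2]<.25); print(a,m.sum(),np.median(P[m][:,2]) if m.any() else 0)
E
```

```text
time: 23.7
tool_pos: [0.55, 0.2351, 0.1991]
tool_rot: [2.145, 1.569, 0.403]
contact_force: [-3.5, 0.7, 9.8]
opening: 0.0006
tool [0.55   0.2351 0.1991] x [ 0.002  0.001 -1.   ] yawy -9.8 q [0.28 0.49 1.35 0.   1.3  0.45] F [-3.5  0.7  9.8] op 0.0006 t 23.7
-0.11 130 0.16835623426415264
-0.06 121 0.1684767415842816
0 82 0.16827776288468976
0.06 155 0.16803574126434728
```

The floor is level at 0.168 m along the whole tray, and the force rose to 9.8 N as the tray met its rest. I'll lift away and check.

```bash
python3 -m crank '[{"fingers":-1,"tx":-0.5,"ty":0,"tz":0,"roll":0},{"fingers":-1,"tx":-1.2,"ty":0,"tz":0,"roll":0},{"fingers":-1,"tx":-2,"ty":0,"tz":0,"roll":0},{"fingers":-1,"tx":-2.5,"ty":-0.5,"tz":0,"roll":0},{"fingers":-1,"tx":-2.5,"ty":-1.5,"tz":-0.5,"roll":0},{"fingers":-1,"tx":-2.5,"ty":-2.5,"tz":-1,"roll":0},{"fingers":-1,"tx":-2.5,"ty":-2.5,"tz":-1.5,"roll":0},{"fingers":-1,"tx":-2.5,"ty":-2.5,"tz":-1.5,"roll":0}]'
python3 - <<'E'
from h import *
go([])
p,d,K,D,T=cam("side"); P=cloud(d,K,D,T)
X=(P[...,:2]-hinge)@xs; Y=(P[...,:2]-hinge)@ys
c=[]
for a,b in((-.11,-.08),(-.06,-.03),(0,.03),(.06,.09)):
    m=(d>0)&(abs(X)<.03)&(Y>a)&(Y<b)&(P[...,2]>.1)&(P[...,2]<.25); print(a,m.sum(),np.median(P[m][:,2]).round(4) if m.any() else 0)
p,d,K,D,T=cam("top"); P=cloud(d,K,D,T); q=P-np.r_[drop,0]; X=q[...,:2]@xs; Y=q[...,:2]@ys
m=(d>0)&(P[...,2]>.045)&(P[...,2]<.068)&(abs(X)<.12)&(abs(Y)<.12)&(p.min(-1)>60)
print(cv2.minAreaRect((np.c_[X[m],Y[m]]*1000).astype(np.float32)))
cv2.imwrite("pics/fin.png",cv2.resize(p[80:250,120:395],None,fx=2.5,fy=2.5)[...,::-1])
E
```

```text
time: 24.75
tool_pos: [0.4612, 0.3117, 0.2971]
tool_rot: [-0.131, 1.57, -1.872]
contact_force: [0.9, -0.1, -0.6]
opening: 0.0005
tool [0.4612 0.3117 0.2971] x [-0. -0. -1.] yawy -9.7 q [ 0.46  0.36  1.29 -0.    1.49  0.63] F [ 0.9 -0.1 -0.6] op 0.0005 t 24.75
-0.11 16 0.1685
-0.06 25 0.1678
0 135 0.1684
0.06 164 0.168
((1.21075439453125, -27.83245086669922), (142.9896697998047, 125.24214172363281), 0.01485418900847435)
```

View pics/fin.png

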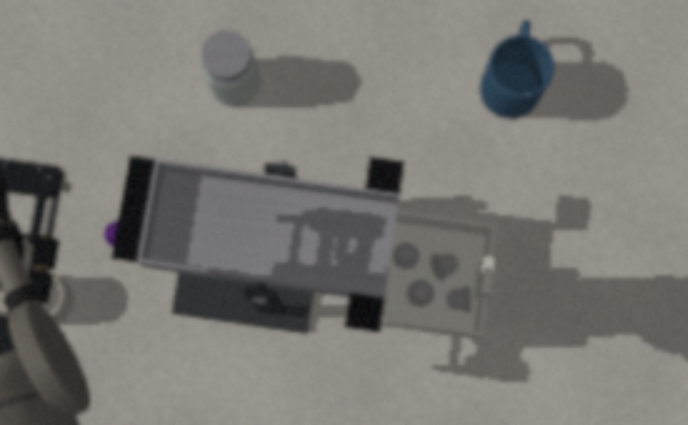

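The tray is level and empty, four capsules lie in the caddy at about (405,255), (443,265), (420,293) and (460,298), and the caddy has not moved.

```bash
python3 -c "
from cell import *
print(hand_in())"
```

```text
the job is handed in; nothing more can be done
None
```

The job is handed in after about 25 s of robot time: all four capsules are in the white caddy and the tray is level again on its rest. No verdict was reported.

- **What I did:** I set the caddy down under the open end and let go. I then pushed the near ear down until the capsules slid out, and pushed the back ledge down until the tray met its rest (about 10 N).
- **Last checks:** The caddy is parallel to the tray and about 7 mm from the drop point. The four capsules are visible inside it and the tray is empty. The tray floor is level to within about 1 mm along its length, and the gripper is clear of everything. The mug and jar look untouched. In the last picture the cup is partly hidden by the arm, but nothing went near it.
- **What disagreed:** The first grasp missed and closed above the grip plate. The fingertips appear to sit at about the TCP's own height, not 25 mm ahead as `tip_reach` says. I regripped about 20 mm lower and it held; the caddy had not been disturbed.
- **Failed check:** My automatic tilt measurement failed while the tray was tipped, so I judged that step from the pictures. The level reading was done a different way and is sound.

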